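# Make up the glazing kit and the kiln-trial kit

### The arm

A 6-joint arm with a two-finger parallel gripper is mounted at the origin on a cart in front of the work surface, level with it; the furniture and walls round the work are solid. World frame = base frame: x ahead of the robot, y to its left, z up, the work surface at z = 0. Lengths are in m, angles in degrees, forces in N, time in s.
With the tool pointing down it reaches from about 0.375 to 0.9 m from the base axis. Payload 3.1 kg.
Tool frame: the origin (TCP) lies at the very end of the fingers, on their centre line; the grasp point (between the pads) lies 19 mm behind it; z points along the fingers, y is the line along which they close (so a half turn about z gives the same grasp; the last joint's range is limited). The gripper opens to 87 mm and grips with 3 to 60 N. Pads are 19 mm wide; open, the fingers measure 117 mm over their backs; the gripper's body (75 mm by 190 mm) begins 51 mm behind the grasp point.
Start: joints at [53.944, 30.224, 82.088, -0, 67.689, -10.227], TCP at [0.272, 0.563, 0.223] pointing down, gripper open.
Joint ranges: [-176.69, 176.69], [-43.24, 126.21], [12.49, 139.97], [-82, 262], [0, 151.66], [-163.58, 163.58]. Speed limits (degrees/s): [159.86, 159.86, 180, 180, 180, 180].

### API

Orientations are given as a 3x3 rotation matrix whose columns are the frame's x, y, z axes.
In Python, from rig import * gives the robot as it stands.
- The arm moves only by the tool jog_arm, never from a script. Its arguments are lists of equal length, an entry for each row: "delta_pos": the shift along the world's x, y, z in cm, a list of three; "turn": the turn about the world's z in degrees; "grip": the closure, from 0 (fully open) to 1 (shut). In form: {"delta_pos": [[x, y, z], ...], "turn": [turn, ...], "grip": [grip, ...]}. A call has 1 to 12 rows; each row is the pose to reach, as a shift and turn from the pose commanded when the call began; what a row does not reach only later rows make up. A row lasts 1/8 s, in which the tool goes at most 62.5 mm and 10.7 degrees, less where a joint would pass 70% of its speed; a pose out of reach is approached as far as the arm can. A call with a gripper value outside its range is refused whole. The fingers move at their own pace and stop on an object; the grip force is fixed at half the most. Time passes only in rows, so rows that repeat a pose let the fingers close. It gives the time, the measured TCP pose, the force, the opening and the grip force at its end, in the units of the state.
- read_state(): the state, without advancing time (a new reading comes with each control period).
- capture(name): name is "scene" or "top" or "wrist"; returns a dict with "color" (420x560x3 uint8, blue, green, red), "fovy" (degrees; the focal length in pixels is half the picture's height over the tangent of half this angle, whatever the lens; pixels are square), "cx", "cy" (the principal point, pixels), "k1" (the pictures are not rectified: a ray, as slopes to the right and down, at radius r is drawn at 1 + k1 r^2 times it, then the intrinsics apply), "camera_from_world" (4x4, takes a point from world to camera coordinates). Camera axes: x right, y up, looking along -z (the intrinsics and any distortion apply to the point x, -y, -z); pixel columns grow to the right and rows downward; lengths in m; the calibration is good to about 2 mm. A picture is of the moment at which its call begins. There is no depth.
- hand_in(): hands the job in; it is judged then, once.
The state is a dict: "time_s": time; "joint_positions": joint angles; "qvel": joint speeds; "tau": joint torques, N m; "position": TCP position; "tcp_rot": TCP orientation; "force": force on the tool from outside, world axes, zero at the start; "moment": the same for the moment, N m; "opening": opening from 0.0 (shut) to 1.0 (fully open); "grasp_force": force on a finger pad.
Only numpy, scipy, OpenCV 4.12 (cv2) and the standard library are available. Lean on these libraries where they do the work, as an engineer would, in place of code of your own. Each camera call takes 0.05 s, during which the arm holds its last target. There are 200 camera calls.

### The job

Make up two trial kits on their wooden boards from the stock on the table. The board with the two round recesses gets the glazing kit: the square sample tile standing on edge in its slot, the small jar in the large round recess and the brown dropper bottle in the small one; the board with the long recess gets the kiln kit: the long white tile standing on its long edge in the slot and the cone pack in the recess, cones up. Seat everything fully and upright, and leave the middle-length tile in the rack and the large jar standing where they are.

Things in the scene. Friction and masses are not known exactly. Their poses are not given: they have to be found in the camera images.
- glaze_board: Glazing-kit board, fixed pale wood 160 (x) x 145 (y) x 18 mm; origin: centre of underside, z up. In mm: round recesses 8 deep (floor z 10): 73 wide at x -33, y 29 for the small jar; 48 wide at x -33, y -40 for the bottle. Tile slot along y at x 50, y 0, 81 long, floor z 18, between wooden cheeks to z 46: 10.5 wide up to z 36, then flared to a 27 wide mouth that leads a tile in.
- kiln_board: Kiln-kit board, fixed pale wood 160 (x) x 145 (y) x 18 mm; origin: centre of underside, z up. In mm: oblong recess 42 (x) x 106 (y), 8 deep (floor z 10), at x -35, y 0, for the cone pack. Tile slot along y at x 50, y 0, 116 long, floor z 18, between wooden cheeks to z 46: 10.5 wide up to z 36, then flared to a 27 wide mouth that leads a tile in.
- tile_rack: Stock rack, fixed: wooden base 140 (x) x 190 (y) x 12 mm; origin: centre of underside, z up. Three slots along x at y -65, 0 and 65 mm, 116 mm long, floor z 12 mm, each between flared wooden cheeks 40 mm wide over both, up to z 40 mm. Three tiles stand in it on edge, in any order, and may lean a few degrees.
- blank_tile: The long tile: plain white, 100 (x) x 69 (y) x 8 (z) mm, 105 g, longest in the rack. Origin: centre of its underside face (the other face is at z = 8 mm); z is the normal of the faces. At the start it stands on its long edge, x along the rack's x, y upward, z level.
- sample_tile: The square tile: 65 (x) x 65 (y) x 8 (z) mm, 64 g, two-tone glazed on one face, the shortest in the rack. Origin and axes as for the long tile; at the start its y points upward and z is level. Any edge may be down.
- spare_tile: The middle-length tile: 85 (x) x 65 (y) x 8 (z) mm, two-tone glazed. Not wanted: it stays in the rack. Origin and axes as for the long tile.
- small_jar: Small round glaze jar with a pale lid, standing, 0.26 kg: body 56 mm across up to 54 mm, lid 49 mm across, 68 mm high in all. Origin: centre of its underside; z up.
- dropper_bottle: Brown glass dropper bottle with a black rubber bulb, standing, 70 g: body about 33 mm across up to about 60 mm, narrower (24 mm) collar to 77 mm, bulb 13 mm across, 102 mm high in all. Origin: centre of its underside; z up.
- cones: Cone pack: a clay bar 28 (x) x 92 (y) x 18 (z) mm with three thin cones standing on it in a row along y, 63 mm high in all, 75 g; take it by the bar's long sides. Origin: centre of its underside; z up.
- large_jar: Large white glaze jar with a black lid, 69 mm across, 85 mm high, standing. Not wanted: it stays where it is. Origin: centre of its underside; z up.
Things that resemble listed ones, but are neither listed nor needed, are in the scene too. Of the things that look like the dropper_bottle, take the one that is nearest to the robot's base at the start.

How it is judged (in metres and radians):
At the end, for the whole second after the job is handed in: Both tiles on the slot floors of their boards (13 mm across, 14 along, 6 in height, 15 degrees); jar, bottle and cone pack upright on their recess floors (13 mm off centre, 4 in height, 0.1 rad; cone pack in line to 0.3); spare tile and large jar within 20 mm of their start; all released, at rest (x of sample_tile in the frame of glaze_board between 0.037 and 0.063 m and y of sample_tile in the frame of glaze_board between -0.014 and 0.014 m and z of sample_tile in the frame of glaze_board between 0.0445 and 0.0565 m and angle between sample_tile's own z axis and vertical between 1.3 and 1.84 rad and angle between the z axis of sample_tile and the x axis of glaze_board, either way round below 0.25 rad and linear speed of each of sample_tile, small_jar, dropper_bottle, blank_tile, cones, spare_tile, large_jar below 0.02 m/s and angular speed of each of sample_tile, small_jar, dropper_bottle, blank_tile, cones, spare_tile, large_jar below 0.2 rad/s and x of small_jar in the frame of glaze_board between -0.046 and -0.02 m and y of small_jar in the frame of glaze_board between 0.016 and 0.042 m and z of small_jar in the frame of glaze_board between 0.006 and 0.014 m and angle between each of small_jar, dropper_bottle, cones's own z axis and vertical below 0.1 rad and x of dropper_bottle in the frame of glaze_board between -0.046 and -0.02 m and y of dropper_bottle in the frame of glaze_board between -0.053 and -0.027 m and z of dropper_bottle in the frame of glaze_board between 0.006 and 0.014 m and x of blank_tile in the frame of kiln_board between 0.037 and 0.063 m and y of blank_tile in the frame of kiln_board between -0.014 and 0.014 m and z of blank_tile in the frame of kiln_board between 0.0465 and 0.0585 m and angle between blank_tile's own z axis and vertical between 1.3 and 1.84 rad and angle between the z axis of blank_tile and the x axis of kiln_board, either way round below 0.25 rad and x of cones in the frame of kiln_board between -0.047 and -0.023 m and y of cones in the frame of kiln_board between -0.013 and 0.013 m and z of cones in the frame of kiln_board between 0.006 and 0.014 m and angle between the y axis of cones and the y axis of kiln_board, either way round below 0.3 rad and distance of each of spare_tile, large_jar from where it was at the start of the episode below 0.02 m); the robot touches nothing.
It fails at once if the large jar or the middle-length tile was moved by more than 30 mm (distance of any of large_jar, spare_tile from where it was at the start of the episode above 0.03 m).
It fails at once if the jar, the bottle or the cone pack was toppled (angle between any of small_jar, dropper_bottle, cones, large_jar's own z axis and vertical above 1 rad).
It also fails if it takes over 128 s, if anything falls off the work surface, if the arm or the gripper's body presses on something with over 40 N, if the wrist force passes 120 N, or if a joint passes its speed limit or range.

## Working session

There is one attempt and no reset: what is moved stays moved. The work goes in short steps, Python scripts to look and compute and a tool call to move; the robot and the scene stay as the last step left them, time stands still between calls to the robot, and variables do not carry over. Pictures are saved under pics/ and viewed, at most 14 in all, crops included, and the job is handed in when it is done.

Besides the shell and the picture viewer there is one more tool, called after ">>>" as a command line: name --pt "numbers of a row" for each row, then --argument value for the rest. jog_arm: Moves the arm, as the interface text tells. Its arguments: {"type":"object","properties":{"delta_pos":{"type":"array"},"turn":{"type":"array"},"grip":{"type":"array"}},"required":["delta_pos","turn","grip"]}

```bash
mkdir -p pics; ls; python3 - <<'E'
from rig import *
import cv2,pickle
d={}
for n in ["scene","top","wrist"]:
    c=capture(n); d[n]=c; cv2.imwrite(f"pics/{n}0.png",c["color"])
    print(n,c["fovy"],c["cx"],c["cy"],c["k1"],c["camera_from_world"].tolist() if hasattr(c["camera_from_world"],'tolist') else c["camera_from_world"])
pickle.dump(d,open("c0.pkl","wb"))
s=read_state();print(s["position"],s["tcp_rot"],s["opening"],s["time_s"])
E
```

```text
pics
scene 52.687768835595406 286.2427882523471 212.5963744495584 -0.03893581620494573 [[0.617399834524048, -0.7865981617824093, -0.008987558634728316, -0.36260586788438093], [0.5296139016458588, 0.4071911039043644, 0.7441132441265886, -0.3356669736380184], [-0.5816584560660394, -0.4641753297857177, 0.6679930416592615, -0.9621042936960869], [0.0, 0.0, 0.0, 1.0]]
top 46.31476493170437 272.92366442469654 215.49521043133532 0.014886094585331702 [[0.017557538792288076, -0.999700540788288, 0.01704586692314344, -0.03551946971519422], [0.9897982031994016, 0.019789438873081357, 0.14109534029274168, -0.5713603017252997], [-0.1413904161348756, 0.014394681541902604, 0.9898492528504095, -1.381690493806029], [0.0, 0.0, 0.0, 1.0]]
wrist 61.67682497826752 277.837304734382 209.6549730461818 -0.07527231392440611 [[0.43631741263970325, 0.899789876130236, -0.0023009217570665427, -0.6239448979276444], [-0.8679168676871952, 0.42018449762505206, -0.2648873321614932, 0.03187401019605321], [-0.23737612814149084, 0.11757196421392273, 0.9642766237026787, -0.3910039457714976], [0.0, 0.0, 0.0, 1.0]]
[0.27193997 0.56211757 0.22180041] [[-9.00111132e-01  4.35659281e-01 -9.69585775e-04]
 [ 4.35660267e-01  9.00110164e-01 -1.35031222e-03]
 [ 2.84457961e-04 -1.63784106e-03 -9.99998618e-01]] 1.0070484229389107 0.15
```

View pics/top0.png

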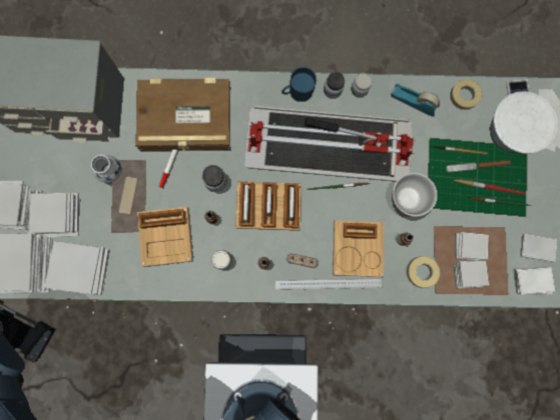

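View pics/scene0.png

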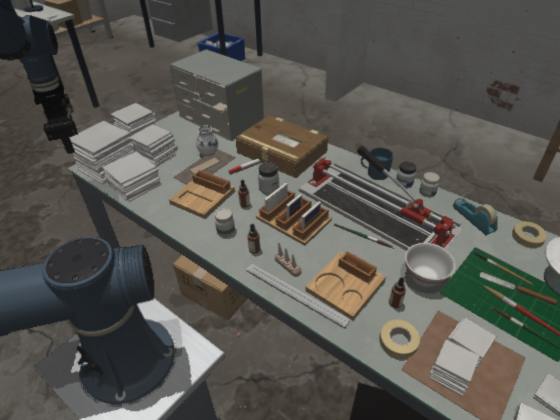

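The top view shows the kiln board (165,237), glaze board (358,248), rack (268,205), small jar (221,260), large jar (214,178), bottles at (211,217), (265,264) and (405,239), and cones (302,260). The nearest bottle is the one at (265,264). Next I'll enlarge the middle.

```bash
cat > h.py <<'E'
import numpy as np,cv2
def K(c):
    h=c["color"].shape[0]; f=h/2/np.tan(np.radians(c["fovy"]/2)); return f
def px2w(c,u,v,z):
    f=K(c); d=np.array([(u-c["cx"])/f,(v-c["cy"])/f]); s=d.copy()
    for _ in range(20): s=d/(1+c["k1"]*(s@s))
    M=np.array(c["camera_from_world"]);R=M[:3,:3];o=-R.T@M[:3,3]
    r=R.T@np.array([s[0],-s[1],-1]); return o+r*(z-o[2])/r[2]
def w2px(c,p):
    M=np.array(c["camera_from_world"]);q=M[:3,:3]@np.array(p,float)+M[:3,3]
    s=np.array([q[0],-q[1]])/-q[2]; s=s*(1+c["k1"]*(s@s)); return s*K(c)+[c["cx"],c["cy"]]
E
python3 - <<'E'
from h import *;import pickle
d=pickle.load(open("c0.pkl","rb"));t=d["top"]
cr=t["color"][160:300,125:400]
a=cv2.resize(cr[:,:140],None,fx=5.6,fy=4.28*1.3,interpolation=cv2.INTER_CUBIC) if 0 else cv2.resize(cr,(800,407),interpolation=cv2.INTER_CUBIC)
cv2.imwrite("pics/topc.png",a)
for n,u,v,z in [("kiln",165,237,.018),("glaze",358,248,.018),("rack",268,205,.02),("sjar",221,260,.068),("ljar",214,178,.085),("bot",265,264,.1),("bot2",211,217,.1),("bot3",405,239,.1),("cones",302,260,.018)]:
    print(n,px2w(t,u,v,z)[:2].round(3))
E
```

```text
kiln [0.506 0.288]
glaze [ 0.484 -0.276]
rack [ 0.606 -0.01 ]
sjar [0.439 0.119]
ljar [0.669 0.145]
bot [ 0.429 -0.005]
bot2 [0.556 0.147]
bot3 [ 0.505 -0.39 ]
cones [ 0.446 -0.112]
```

View pics/topc.png

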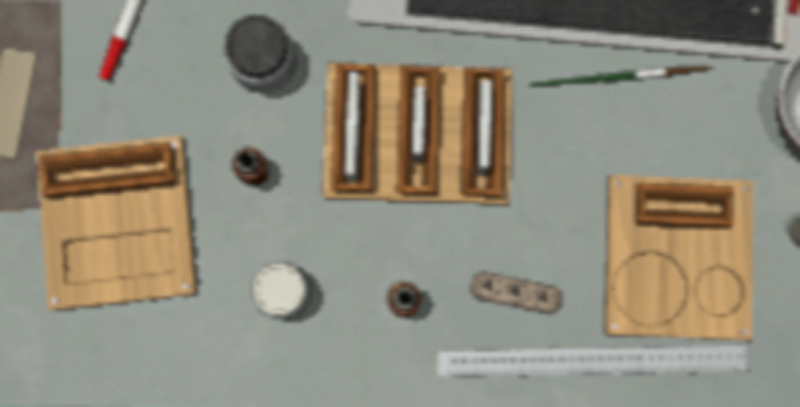

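```bash
python3 - <<'E'
from h import *;import pickle
d=pickle.load(open("c0.pkl","rb"));t=d["top"];w=d["wrist"]
M=np.array(w["camera_from_world"]);o=-M[:3,:3].T@M[:3,3]
print("wrist cam",o,"look",-M[2,:3], "right",M[0,:3],"center on table",px2w(w,280,210,0),[px2w(w,u,v,0).round(3)[:2] for u,v in [(0,0),(560,0),(560,420),(0,420)]])
f=lambda u,v,z:px2w(t,125+u*275/800,160+v*140/407,z)[:2]
def rect(n,P,z):
    P=np.array([f(u,v,z) for u,v in P]); c=P.mean(0); e=(P[0]+P[3]-P[1]-P[2])/2; g=(P[0]+P[1]-P[2]-P[3])/2
    print(n,c.round(4),"y-size",np.linalg.norm(e).round(3),"x-size",np.linalg.norm(g).round(3),"yaw",np.degrees(np.arctan2(-e[0],e[1])).round(1),np.degrees(np.arctan2(g[1],g[0])).round(1))
rect("kiln",[(37,151),(183,137),(196,295),(50,309)],.018)
rect("glaze",[(608,176),(752,180),(751,339),(606,334)],.018)
rect("rack",[(328,63),(512,67),(509,203),(324,198)],.012)
rect("cones",[(474,271),(561,287),(558,312),(471,296)],.018)
print("jar",f(279,289,.068),"bot",f(405,296,.1),"ljar",f(257,46,.085))
for n,a,b in [("long",(353,70),(352,182)),("mid",(418,77),(417,160)),("right",(486,77),(484,174))]: print(n,f(*a,.079),f(*b,.079))
E
```

```text
wrist cam [0.20708701 0.59399744 0.38404334] look [ 0.23737613 -0.11757196 -0.96427662] right [ 0.43631741  0.89978988 -0.00230092] center on table [0.30305899 0.54919977 0.        ] [array([-0.033,  0.383]), array([0.225, 0.915]), array([0.786, 0.788]), array([0.416, 0.022])]
kiln [0.5071 0.2879] y-size 0.146 x-size 0.16 yaw 6.6 7.4
glaze [ 0.4834 -0.277 ] y-size 0.145 x-size 0.16 yaw -0.7 -1.0
rack [ 0.6057 -0.0125] y-size 0.188 x-size 0.14 yaw -0.2 -0.4
cones [ 0.4454 -0.1131] y-size 0.088 x-size 0.025 yaw -9.3 -6.3
jar [0.4409558  0.11905459] bot [ 0.43492465 -0.00234958] ljar [0.67571975 0.14658009]
long [0.65512802 0.05287814] [0.54478292 0.0510673 ]
mid [ 0.64949825 -0.01073282] [ 0.56751911 -0.01130274]
right [ 0.65089438 -0.07720639] [ 0.55511489 -0.07642569]
```

>>> jog_arm --pt "5 -10 8" --pt "10 -20 8" --pt "15 -30 8" --pt "21 -38 8" --pt "23 -44.3 7.7" --pt "23 -44.3 7.7" --pt "23 -44.3 7.7" --turn '[5, 10, 15, 20, 26, 26, 26]' --grip '[0, 0, 0, 0, 0, 0, 0]'

```text
time_s: 1.02
position: [0.4679, 0.1855, 0.296]
tcp_rot: [[-1.0, -0.003, 0.0], [-0.003, 1.0, 0.0], [-0.0, 0.0, -1.0]]
force: [0.9, 0.7, -0.3]
opening: 1.0
grasp_force: 0.0
```

```bash
cat > look.py <<'E'
import sys,pickle,cv2
from rig import *
n=sys.argv[1]; c=capture("wrist"); cv2.imwrite(f"pics/{n}.png",c["color"]); pickle.dump(c,open(n+".pkl","wb"))
s=read_state();print(s["position"].round(4),s["tcp_rot"][:,1].round(4),s["time_s"],s["opening"])
E
python3 look.py w1
```

```text
[0.4725 0.1786 0.2964] [ 0.0021  1.     -0.0064] 1.075 1.004196859287562
```

View pics/w1.png

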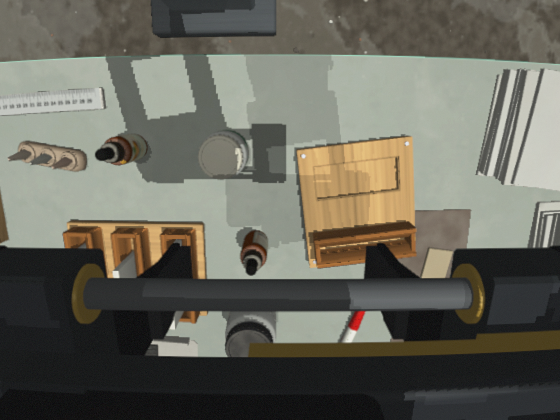

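```bash
python3 - <<'E'
from h import *;import pickle
c=pickle.load(open("w1.pkl","rb"))
for n,p in dict(kiln=[.5071,.2879,7],rack=[.6057,-.0125,-.3]).items():
    a=np.radians(p[2]);R=np.array([[np.cos(a),-np.sin(a)],[np.sin(a),np.cos(a)]])
    h=(.08,.0725,.018) if n=="kiln" else (.07,.095,.012)
    for i,j in [(-1,-1),(-1,1),(1,1),(1,-1)]:
        q=R@[i*h[0],j*h[1]]+p[:2]; print(n,i,j,w2px(c,[*q,h[2]]).round(1))
print("jar",w2px(c,[.441,.119,.068]).round(1),"bot top",w2px(c,[.435,-.002,.102]).round(1),"base",w2px(c,[.435,-.002,0]).round(1),"cones",w2px(c,[.4454,-.1131,.018]).round(1))
im=c["color"];cv2.imwrite("pics/w1c.png",cv2.resize(im[100:280,0:300],(800,480),interpolation=cv2.INTER_CUBIC))
E
```

```text
kiln -1 -1 [294.6 147.4]
kiln -1 1 [410.4 134. ]
kiln 1 1 [412.9 253.1]
kiln 1 -1 [307.2 265.4]
rack -1 -1 [ 63.9 221.1]
rack -1 1 [200.8 222.4]
rack 1 1 [206.2 314.5]
rack 1 -1 [ 79.5 311.3]
jar [217.9 155.6] bot top [ 95.9 154.4] base [134.3 145.4] cones [ 46.7 155.9]
```

View pics/w1c.png

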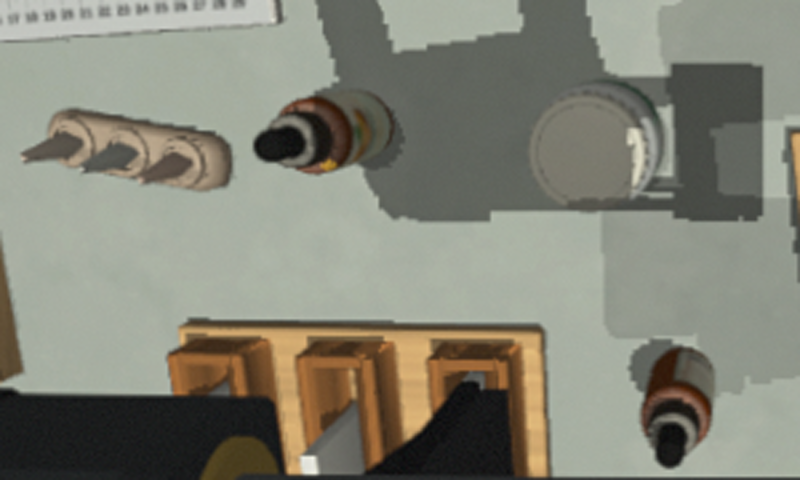

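The picture shows the jar lid at (220,155), the bulb of the nearest bottle at (102,154), the cone bar at (52,155), and the kiln board corners at (296,149), (410,137) and (311,267). The arm had not settled, so I'll look again at rest, between the cones and the glaze board.

>>> jog_arm --pt "2 -6 0" --pt "2 -12 0" --pt "2 -18 0" --pt "2 -24 0" --pt "2 -27 0" --pt "2 -27 0" --pt "2 -27 0" --pt "2 -27 0" --pt "2 -27 0" --turn '[0, 0, 0, 0, 0, 0, 0, 0, 0]' --grip '[0, 0, 0, 0, 0, 0, 0, 0, 0]'

```text
time_s: 2.2
position: [0.4873, -0.0816, 0.2959]
tcp_rot: [[-1.0, -0.005, -0.0], [-0.005, 1.0, 0.0], [0.0, 0.0, -1.0]]
force: [-0.3, -0.0, 0.6]
opening: 0.999
grasp_force: 0.0
```

```bash
python3 look.py w2; python3 - <<'E'
import cv2
cv2.imwrite("pics/w2c.png",cv2.resize(cv2.imread("pics/w2.png")[30:330],(800,429),interpolation=cv2.INTER_CUBIC))
E
```

```text
[ 0.4873 -0.0817  0.296 ] [-4.6e-03  1.0e+00  1.0e-04] 2.25 0.9989800706765564
```

View pics/w2c.png

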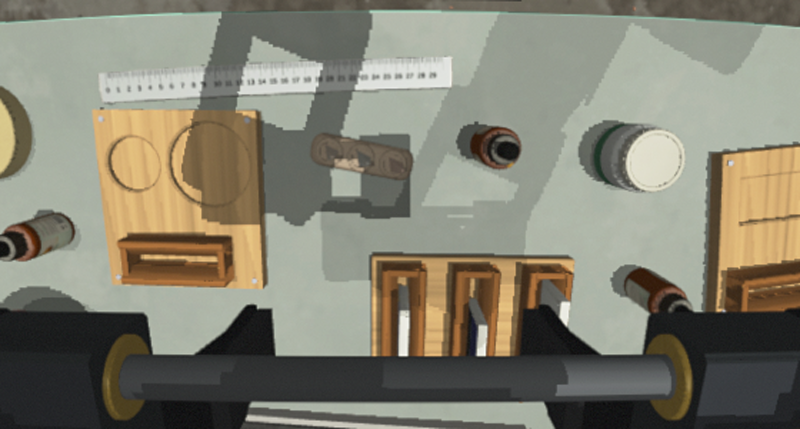

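```bash
python3 - <<'E'
from h import *;import pickle
c=pickle.load(open("w2.pkl","rb"))
f=lambda u,v,z:px2w(c,u/1.42857,v/1.42857+30,z)[:2].round(4)
def rect(n,P,z):
    P=np.array([f(u,v,z) for u,v in P]); c=P.mean(0); e=(P[0]+P[3]-P[1]-P[2])/2; g=(P[0]+P[1]-P[2]-P[3])/2
    print(n,c.round(4),"y-size",np.linalg.norm(e).round(3),"x-size",np.linalg.norm(g).round(3),"yaw",np.degrees(np.arctan2(-e[0],e[1])).round(1),np.degrees(np.arctan2(g[1],g[0])).round(1))
rect("glaze",[(266,288),(110,285),(93,110),(260,109)],.018)
rect("cones",[(413,180),(311,163),(314,135),(414,153)],.018)
print("rack near corners",f(370,256,.012),f(574,257,.012),"expect y -.1075,.0825 x .536")
print("jar",f(654,157,.068),"bot",f(508,150,.102),"kiln corner",f(719,153,.018),"expect",.4365,.2062)
print("rack tiles near top corner: spare",f(404,285,.077),"sample",f(474,299,.077),"long",f(555,283,.081))
print("board hole big",f(210,164,.018),"small",f(134,162,.018))
im=c["color"];cv2.imwrite("pics/w2d.png",cv2.resize(im[200:290,240:430],(800,379),interpolation=cv2.INTER_CUBIC))
E
```

```text
glaze [ 0.4857 -0.2752] y-size 0.149 x-size 0.161 yaw -0.6 -2.0
cones [ 0.4475 -0.1109] y-size 0.089 x-size 0.024 yaw -9.7 -4.9
rack near corners [ 0.5372 -0.1061] [0.5374 0.0834] expect y -.1075,.0825 x .536
jar [0.4407 0.1192] bot [ 0.4353 -0.004 ] kiln corner [0.4391 0.2053] expect 0.4365 0.2062
rack tiles near top corner: spare [ 0.5433 -0.0756] sample [ 0.5551 -0.019 ] long [0.54   0.0446]
board hole big [ 0.4526 -0.2454] small [ 0.4502 -0.3142]
```

View pics/w2d.png

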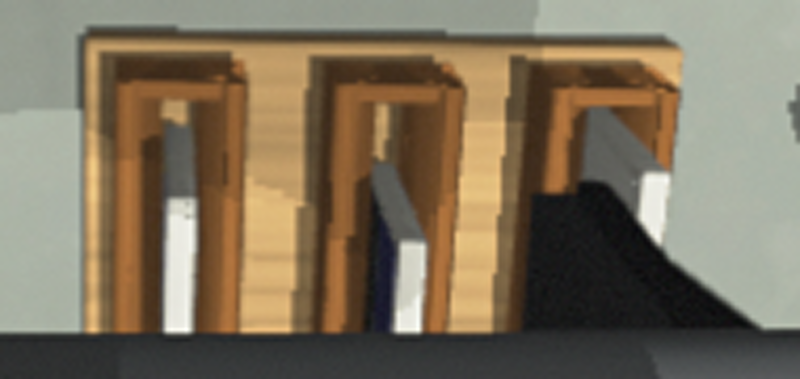

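```bash
python3 - <<'E'
from h import *;import pickle
c=pickle.load(open("w2.pkl","rb"))
f=lambda u,v,z:px2w(c,240+u/4.21,200+v/4.21,z)[:2].round(4)
for n,u,v,z in [("spare",182,198,.077),("sample",411,240,.077),("long",655,172,.081)]: print(n,"near top",f(u,v,z))
for n,u,v,z in [("spare",178,125,.02),("sample",381,165,.02),("long",598,110,.02)]: print(n,"near low",f(u,v,z))
E
```

```text
spare near top [ 0.5648 -0.075 ]
sample near top [ 0.5771 -0.0111]
long near top [0.5555 0.0543]
spare near low [ 0.5628 -0.0754]
sample near low [ 0.5759 -0.0113]
long near low [0.5575 0.0561]
```

>>> jog_arm --pt "-4.7 20.1 -8" --pt "-4.7 20.1 -8" --pt "-4.7 20.1 -8" --pt "-4.7 20.1 -8" --pt "-4.7 20.1 -8" --pt "-4.7 20.1 -8" --pt "-4.7 20.1 -16" --pt "-4.7 20.1 -22" --pt "-4.7 20.1 -27.6" --pt "-4.7 20.1 -27.6" --pt "-4.7 20.1 -27.6" --pt "-4.7 20.1 -27.6" --turn '[0, 0, 0, 0, 0, 0, 0, 0, 0, 0, 0, 0]' --grip '[0, 0, 0, 0, 0, 0, 0, 0, 0, 0, 0, 0]'

```text
time_s: 3.75
position: [0.4427, 0.1181, 0.0226]
tcp_rot: [[-1.0, -0.003, 0.006], [-0.003, 1.0, 0.0], [-0.006, 0.0, -1.0]]
force: [-0.2, 0.8, 0.5]
opening: 1.0
grasp_force: 0.0
```

>>> jog_arm --pt "0 0 0" --pt "0 0 0" --pt "0 0 0" --pt "0 0 0" --pt "0 0 0" --pt "0 0 0" --pt "0 0 0" --pt "0 0 4" --pt "0 0 8" --pt "0 0 12" --pt "0 0 16" --pt "0 0 16" --turn '[0, 0, 0, 0, 0, 0, 0, 0, 0, 0, 0, 0]' --grip '[1, 1, 1, 1, 1, 1, 1, 1, 1, 1, 1, 1]'

```text
time_s: 5.25
position: [0.4419, 0.1183, 0.1819]
tcp_rot: [[-1.0, -0.003, 0.006], [-0.003, 1.0, -0.0], [-0.006, -0.0, -1.0]]
force: [-0.6, 0.6, -2.8]
opening: 0.641
grasp_force: 30.0
```

>>> jog_arm --pt "0 -5 0" --pt "0 -10 0" --pt "0.5 -15 0" --pt "1 -20 0" --pt "1.2 -25 0" --pt "1.2 -30 0" --pt "1.2 -35 0" --pt "1.2 -36.5 0" --pt "1.2 -36.5 0" --pt "1.2 -36.5 0" --pt "1.2 -36.5 -6" --pt "1.2 -36.5 -9" --turn '[0, 0, 0, 0, 0, 0, 0, 0, 0, 0, 0, 0]' --grip '[1, 1, 1, 1, 1, 1, 1, 1, 1, 1, 1, 1]'

```text
time_s: 6.75
position: [0.4511, -0.2437, 0.088]
tcp_rot: [[-1.0, -0.005, -0.003], [-0.005, 1.0, 0.003], [0.003, 0.003, -1.0]]
force: [0.7, 0.0, -2.8]
opening: 0.638
grasp_force: 30.0
```

>>> jog_arm --pt "0 0 0" --pt "0 0 -2" --pt "0 0 -4" --pt "0 0 -4.5" --pt "0 0 -4.5" --turn '[0, 0, 0, 0, 0]' --grip '[1, 1, 1, 1, 1]'

```text
time_s: 7.38
position: [0.4529, -0.2466, 0.0458]
tcp_rot: [[-1.0, -0.004, 0.001], [-0.004, 1.0, -0.001], [-0.001, -0.001, -1.0]]
force: [-0.6, -0.3, -1.9]
opening: 0.635
grasp_force: 30.0
```

>>> jog_arm --pt "0 0 -0.7" --pt "0 0 -1.3" --pt "0 0 -1.3" --pt "0 0 -1.3" --pt "0 0 -1.3" --pt "0 0 -1.3" --pt "0 0 0.5" --pt "0 0 4" --pt "0 0 8" --pt "0 0 12" --pt "0 0 15" --turn '[0, 0, 0, 0, 0, 0, 0, 0, 0, 0, 0]' --grip '[1, 1, 1, 0.15, 0.15, 0.15, 0.15, 0.15, 0.15, 0.15, 0.15]'

```text
time_s: 8.75
position: [0.4526, -0.2469, 0.1969]
tcp_rot: [[-1.0, -0.003, 0.002], [-0.003, 1.0, -0.001], [-0.002, -0.001, -1.0]]
force: [0.3, -0.2, -0.3]
opening: 0.848
grasp_force: 0.0
```

>>> jog_arm --pt "-1.8 5 0" --pt "-1.8 10 0" --pt "-1.8 15 0" --pt "-1.8 20 0" --pt "-1.8 24.4 0" --pt "-1.8 24.4 0" --pt "-1.8 24.4 0" --pt "-1.8 24.4 0" --pt "-1.8 24.4 0" --pt "-1.8 24.4 0" --pt "-1.8 24.4 0" --pt "-1.8 24.4 0" --turn '[-10, -20, -30, -40, -50, -60, -70, -80, -90, -90, -90, -90]' --grip '[0.15, 0.15, 0.15, 0.15, 0.15, 0.15, 0.15, 0.15, 0.15, 0.15, 0.15, 0.15]'

```text
time_s: 10.25
position: [0.4343, -0.0027, 0.1949]
tcp_rot: [[-0.004, 1.0, 0.0], [1.0, 0.004, -0.0], [-0.0, 0.0, -1.0]]
force: [0.8, 0.9, 0.0]
opening: 0.85
grasp_force: 0.0
```

```bash
python3 look.py w3
```

```text
[ 0.4343 -0.0027  0.1949] [ 1.e+00  4.e-03 -1.e-04] 10.3 0.8522637575674317
```

View pics/w3.png

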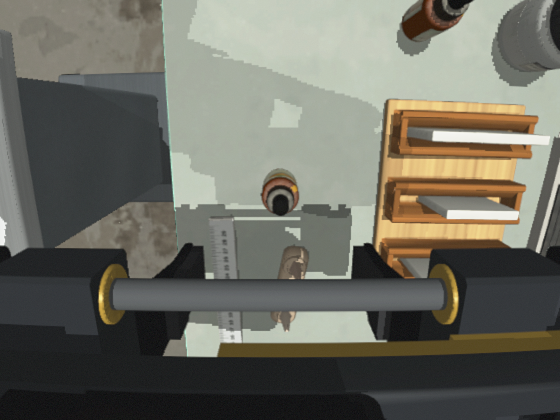

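The bulb is at (281,206) and the bottle base is near (279,182). I'll check both against the expected position.

```bash
python3 - <<'E'
from h import *;import pickle
c=pickle.load(open("w3.pkl","rb"))
print(px2w(c,281,206,.1),px2w(c,279,184,0), w2px(c,[.435,-.003,.102]), w2px(c,[.435,-.003,.0]))
E
```

```text
[0.43682261 0.00189762 0.1       ] [ 0.43556859 -0.00106136  0.        ] [278.56778235 212.94170945] [278.44221315 185.83897671]
```

>>> jog_arm --pt "0.1 0.2 -5" --pt "0.1 0.2 -10" --pt "0.1 0.2 -15.8" --pt "0.1 0.2 -15.8" --pt "0.1 0.2 -15.8" --pt "0.1 0.2 -15.8" --pt "0.1 0.2 -15.8" --pt "0.1 0.2 -15.8" --pt "0.1 0.2 -15.8" --pt "0.1 0.2 -12" --pt "0.1 0.2 -6" --pt "0.1 0.2 0" --turn '[0, 0, 0, 0, 0, 0, 0, 0, 0, 0, 0, 0]' --grip '[0.15, 0.15, 0.15, 0.15, 0.15, 1, 1, 1, 1, 1, 1, 1]'

```text
time_s: 11.8
position: [0.4347, -0.0006, 0.1964]
tcp_rot: [[-0.003, 1.0, -0.001], [1.0, 0.003, 0.0], [0.0, -0.001, -1.0]]
force: [0.9, -0.3, -0.8]
opening: 0.133
grasp_force: 0.0
```

```bash
python3 look.py w4
```

```text
[ 0.4391 -0.0014  0.2032] [0.9999 0.0037 0.0129] 11.85 0.09231365100006458
```

View pics/w4.png

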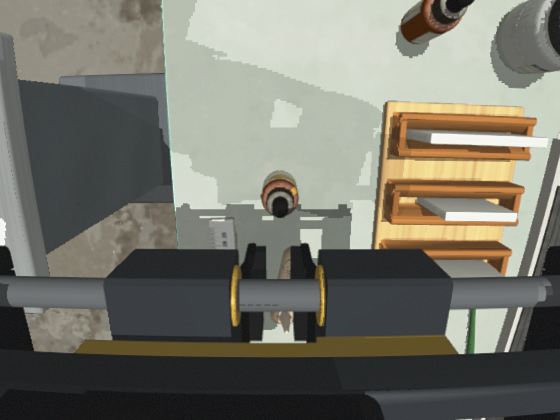

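The fingers had not closed before the lift, and the bottle still stands in place. I'll reopen and retry with a longer hold.

>>> jog_arm --pt "0 0 0" --pt "0 0 0" --pt "0 0 0" --pt "0 0 0" --pt "0 0 0" --pt "0 0 0" --pt "0 0 -5" --pt "0 0 -10" --pt "0 0 -15.8" --pt "0 0 -15.8" --pt "0 0 -15.8" --pt "0 0 -15.8" --turn '[0, 0, 0, 0, 0, 0, 0, 0, 0, 0, 0, 0]' --grip '[0.4, 0.4, 0.4, 0.4, 0.4, 0.4, 0.4, 0.4, 0.4, 0.4, 0.4, 0.4]'

```text
time_s: 13.35
position: [0.4373, -0.0011, 0.0398]
tcp_rot: [[-0.003, 1.0, 0.006], [1.0, 0.003, -0.002], [-0.002, 0.006, -1.0]]
force: [-0.1, -0.1, -0.1]
opening: 0.6
grasp_force: 0.0
```

>>> jog_arm --pt "0 0 0" --pt "0 0 0" --pt "0 0 0" --pt "0 0 0" --pt "0 0 0" --turn '[0, 0, 0, 0, 0]' --grip '[1, 1, 1, 1, 1]'

```text
time_s: 13.98
position: [0.4359, -0.0008, 0.0377]
tcp_rot: [[-0.003, 1.0, 0.002], [1.0, 0.003, -0.0], [-0.0, 0.002, -1.0]]
force: [-1.2, 1.0, 9.4]
opening: 0.359
grasp_force: 30.0
```

>>> jog_arm --pt "0 0 5" --pt "0 0 10" --pt "0 0 13" --pt "0.3 -6 13" --pt "0.6 -12 13" --pt "1 -18 13" --pt "1.3 -24 13" --pt "1.4 -30 13" --pt "1.4 -31.4 13" --pt "1.4 -31.4 13" --pt "1.4 -31.4 13" --pt "1.4 -31.4 13" --turn '[0, 0, 0, 0, 0, 0, 0, 0, 0, 0, 0, 0]' --grip '[1, 1, 1, 1, 1, 1, 1, 1, 1, 1, 1, 1]'

```text
time_s: 15.48
position: [0.4492, -0.3127, 0.1669]
tcp_rot: [[-0.005, 1.0, -0.001], [1.0, 0.005, 0.001], [0.001, -0.001, -1.0]]
force: [0.5, 0.9, 0.8]
opening: 0.361
grasp_force: 30.0
```

>>> jog_arm --pt "0 0 0" --pt "0 0 -4" --pt "0 0 -8" --pt "0 0 -10" --pt "0 0 -10" --pt "0 0 -10" --turn '[0, 0, 0, 0, 0, 0]' --grip '[1, 1, 1, 1, 1, 1]'

```text
time_s: 16.23
position: [0.4499, -0.315, 0.0677]
tcp_rot: [[-0.003, 1.0, 0.001], [1.0, 0.003, -0.001], [-0.001, 0.001, -1.0]]
force: [-0.5, -0.2, -0.2]
opening: 0.361
grasp_force: 30.0
```

>>> jog_arm --pt "0 0 -1" --pt "0 0 -2" --pt "0 0 -2" --pt "0 0 -2" --pt "0 0 -2" --pt "0 0 -2" --pt "0 0 -2" --pt "0 0 2" --pt "0 0 6" --pt "0 0 10" --pt "0 0 13" --turn '[0, 0, 0, 0, 0, 0, 0, 0, 0, 0, 0]' --grip '[1, 1, 1, 1, 0.45, 0.45, 0.45, 0.45, 0.45, 0.45, 0.45]'

```text
time_s: 17.6
position: [0.4493, -0.3148, 0.1986]
tcp_rot: [[-0.003, 1.0, 0.001], [1.0, 0.003, -0.001], [-0.001, 0.001, -1.0]]
force: [-0.1, -0.6, -0.4]
opening: 0.547
grasp_force: 0.0
```

>>> jog_arm --pt "-0.1 5 0" --pt "-0.2 10 0" --pt "-0.3 15 0" --pt "-0.3 20.3 0" --pt "-0.3 20.3 0" --pt "-0.3 20.3 0" --pt "-0.3 20.3 -5" --pt "-0.3 20.3 -9" --pt "-0.3 20.3 -9" --pt "-0.3 20.3 -9" --pt "-0.3 20.3 -9" --turn '[-4, -9, -9, -9, -9, -9, -9, -9, -9, -9, -9]' --grip '[0.4, 0.4, 0.4, 0.4, 0.4, 0.4, 0.4, 0.4, 0.4, 0.4, 0.4]'

```text
time_s: 18.98
position: [0.4475, -0.1127, 0.1084]
tcp_rot: [[0.154, 0.988, 0.003], [0.988, -0.154, -0.002], [-0.001, 0.003, -1.0]]
force: [1.1, -0.1, -0.4]
opening: 0.596
grasp_force: 0.0
```

```bash
python3 look.py w5
```

```text
[ 0.4474 -0.1125  0.1084] [ 0.9881 -0.1538  0.0034] 19.025 0.5970089364196255
```

View pics/w5.png

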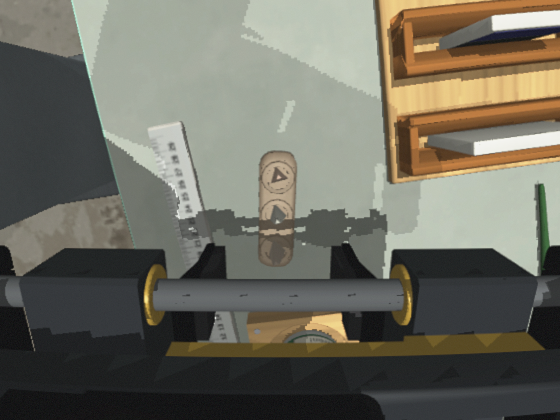

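The bar is square to the fingers and centred at (278,208), spanning rows 151–266. I'll convert that to a position.

```bash
python3 - <<'E'
from h import *;import pickle
c=pickle.load(open("w5.pkl","rb"))
print(px2w(c,278,151,.018),px2w(c,278,266,.018),px2w(c,278,208,.018))
E
```

```text
[ 0.45529095 -0.06698964  0.018     ] [ 0.44150476 -0.15507098  0.018     ] [ 0.44876925 -0.10865585  0.018     ]
```

>>> jog_arm --pt "0 0.1 -5" --pt "0 0.1 -9.9" --pt "0 0.1 -9.9" --pt "0 0.1 -9.9" --pt "0 0.1 -9.9" --pt "0 0.1 -9.9" --pt "0 0.1 -9.9" --pt "0 0.1 -9.9" --pt "0 0.1 -9.9" --pt "0 0.1 -9.9" --turn '[0, 0, 0, 0, 0, 0, 0, 0, 0, 0]' --grip '[0.4, 0.4, 0.4, 0.4, 1, 1, 1, 1, 1, 1]'

```text
time_s: 20.27
position: [0.4469, -0.111, 0.0089]
tcp_rot: [[0.154, 0.988, 0.002], [0.988, -0.154, -0.001], [-0.001, 0.002, -1.0]]
force: [-1.0, 0.9, 8.4]
opening: 0.323
grasp_force: 29.8
```

>>> jog_arm --pt "0 0 4" --pt "0 0 9" --pt "0 0 14" --pt "0.5 6 14" --pt "0.8 12 14" --pt "1.2 18 14" --pt "1.5 24 14" --pt "2 30 14" --pt "2.4 35 14" --pt "2.6 39.5 14" --pt "2.6 39.5 14" --pt "2.6 39.5 14" --turn '[0, 0, 0, 5, 10, 16, 16, 16, 16, 16, 16, 16]' --grip '[1, 1, 1, 1, 1, 1, 1, 1, 1, 1, 1, 1]'

```text
time_s: 21.78
position: [0.4714, 0.2838, 0.1476]
tcp_rot: [[-0.126, 0.992, -0.001], [0.992, 0.126, -0.001], [-0.001, -0.002, -1.0]]
force: [0.5, 0.0, -0.5]
opening: 0.327
grasp_force: 29.8
```

>>> jog_arm --pt "0 0 0" --pt "0 0 0" --pt "0 0 -4" --pt "0 0 -8" --pt "0 0 -10" --pt "0 0 -10" --pt "0 0 -10" --turn '[0, 0, 0, 0, 0, 0, 0]' --grip '[1, 1, 1, 1, 1, 1, 1]'

```text
time_s: 22.65
position: [0.4731, 0.2842, 0.0487]
tcp_rot: [[-0.124, 0.992, 0.001], [0.992, 0.124, 0.0], [0.0, 0.001, -1.0]]
force: [0.6, -0.1, -0.4]
opening: 0.324
grasp_force: 29.8
```

```bash
python3 look.py w6
```

```text
[0.4733 0.2844 0.049 ] [0.9922 0.1243 0.0021] 22.7 0.3225078884784757
```

View pics/w6.png

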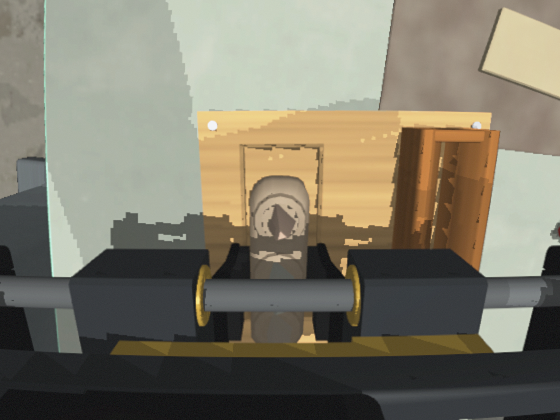

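The recess spans columns 241–323 with its +y end at row 145. The bar is centred at column 279 with its end at row 176.

```bash
python3 - <<'E'
from h import *;import pickle
c=pickle.load(open("w6.pkl","rb"))
a=px2w(c,282,145,.018);b=px2w(c,279,176,.058);print(a,b)
print("corners",px2w(c,199,111,.018),px2w(c,490,113,.018))
ang=np.radians(7);R=np.array([[np.cos(ang),-np.sin(ang)],[np.sin(ang),np.cos(ang)]])
for q in [(-.035,.053),(-.08,.0725),(.08,.0725)]: print(R@q+[.508,.2878])
E
```

```text
[0.46873808 0.33990781 0.018     ] [0.46821753 0.32971725 0.058     ]
corners [0.42253616 0.3524518  0.018     ] [0.57948582 0.37226527 0.018     ]
[0.46680181 0.33613952]
[0.41976078 0.35001005]
[0.57856816 0.36950914]
```

>>> jog_arm --pt "0.1 0.2 0" --pt "0.1 0.2 -1.5" --pt "0.1 0.2 -2.7" --pt "0.1 0.2 -2.8" --pt "0.1 0.2 -2.8" --pt "0.1 0.2 -2.8" --pt "0.1 0.2 -2.8" --pt "0.1 0.2 -2.8" --pt "0.1 0.2 -2.8" --turn '[0, 0, 0, 0, 0, 0, 0, 0, 0]' --grip '[1, 1, 1, 1, 1, 0.4, 0.4, 0.4, 0.4]'

```text
time_s: 23.82
position: [0.4734, 0.2864, 0.0201]
tcp_rot: [[-0.125, 0.992, 0.0], [0.992, 0.125, 0.0], [0.0, 0.0, -1.0]]
force: [0.1, -0.4, -1.1]
opening: 0.589
grasp_force: 0.0
```

>>> jog_arm --pt "0 0 4" --pt "0 0 9" --pt "0 0 14" --pt "0 0 18" --pt "0 0 18" --pt "0 0 18" --pt "0 0 18" --turn '[0, 0, 0, 0, 0, 0, 0]' --grip '[0.4, 0.4, 0.4, 0.4, 0.4, 0.4, 0.4]'

```text
time_s: 24.7
position: [0.4722, 0.2858, 0.1982]
tcp_rot: [[-0.125, 0.992, -0.004], [0.992, 0.125, -0.001], [-0.001, -0.004, -1.0]]
force: [0.9, 0.1, 0.2]
opening: 0.6
grasp_force: 0.0
```

>>> jog_arm --pt "3 -4 0" --pt "6 -8 0" --pt "9 -12 0" --pt "12 -16 0" --pt "13.4 -20 0" --pt "13.4 -23.2 0" --pt "13.4 -23.2 0" --pt "13.4 -23.2 0" --pt "13.4 -23.2 0" --pt "13.4 -23.2 0" --pt "13.4 -23.2 0" --pt "13.4 -23.2 0" --turn '[10, 20, 30, 40, 50, 60, 70, 80, 83, 83, 83, 83]' --grip '[0.5, 0.5, 0.5, 0.5, 0.55, 0.55, 0.55, 0.55, 0.55, 0.55, 0.55, 0.55]'

```text
time_s: 26.2
position: [0.6072, 0.0544, 0.1995]
tcp_rot: [[-1.0, -0.003, -0.001], [-0.003, 1.0, 0.0], [0.001, 0.0, -1.0]]
force: [0.2, 0.0, 0.1]
opening: 0.448
grasp_force: 0.0
```

```bash
python3 look.py w7
```

```text
[0.6072 0.0544 0.1997] [-0.0028  1.      0.    ] 26.25 0.44751538253472445
```

View pics/w7.png

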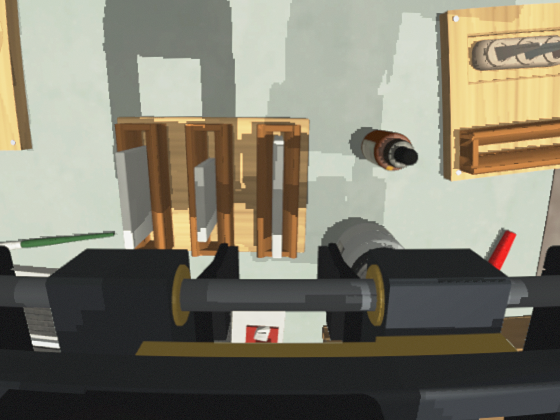

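The long tile's top edge is at columns 273–284, rows 140–257. The sample and spare tiles are in place, and the cone pack sits in its recess at (525,52).

```bash
python3 - <<'E'
from h import *;import pickle
c=pickle.load(open("w7.pkl","rb"))
print(px2w(c,278.5,143,.081),px2w(c,277.5,257,.081))
print("sample",px2w(c,211,160,.077),px2w(c,203,240,.077),"kiln corner",px2w(c,440,13,.018),px2w(c,452,179,.018))
ang=np.radians(7);R=np.array([[np.cos(ang),-np.sin(ang)],[np.sin(ang),np.cos(ang)]])
for q in [(-.08,-.0725),(.08,-.0725)]: print(R@q+[.509,.2892])
E
```

```text
[0.55749437 0.05479595 0.081     ] [0.65431213 0.05416996 0.081     ]
sample [5.71441031e-01 3.53464811e-05 7.70000000e-02] [ 0.64044102 -0.01020701  0.077     ] kiln corner [0.44280888 0.20214528 0.018     ] [0.5968821  0.23019744 0.018     ]
[0.43843184 0.20749086]
[0.59723922 0.22698995]
```

>>> jog_arm --pt "0 0 -5" --pt "0 0 -10" --pt "0 0 -14.3" --pt "0 0 -14.3" --pt "0 0 -14.3" --pt "0 0 -14.3" --pt "0 0 -14.3" --pt "0 0 -14.3" --pt "0 0 -14.3" --pt "0 0 -14.3" --pt "0 0 -14.3" --turn '[0, 0, 0, 0, 0, 0, 0, 0, 0, 0, 0]' --grip '[0.55, 0.55, 0.55, 0.55, 0.55, 1, 1, 1, 1, 1, 1]'

```text
time_s: 27.62
position: [0.6075, 0.0543, 0.0574]
tcp_rot: [[-1.0, -0.003, 0.0], [-0.003, 1.0, -0.0], [-0.0, -0.0, -1.0]]
force: [-1.0, 0.3, 4.9]
opening: 0.088
grasp_force: 30.0
```

>>> jog_arm --pt "0 0 4" --pt "0 0 8" --pt "0 0 13" --pt "-1 4 14" --pt "-2 8 14" --pt "-3 12 14" --pt "-4 16 14" --pt "-4.9 20 14" --pt "-4.9 24 14" --pt "-4.9 24 14" --pt "-4.9 24 14" --pt "-4.9 24 14" --turn '[0, 0, 0, -10, -20, -30, -40, -50, -60, -70, -80, -83.2]' --grip '[1, 1, 1, 1, 1, 1, 1, 1, 1, 1, 1, 1]'

```text
time_s: 29.12
position: [0.5576, 0.2944, 0.1959]
tcp_rot: [[-0.119, 0.993, -0.002], [0.993, 0.119, -0.001], [-0.0, -0.002, -1.0]]
force: [0.4, -0.4, -2.4]
opening: 0.092
grasp_force: 30.0
```

>>> jog_arm --pt "0 0 0" --pt "0 0 0" --pt "0 0 -4" --pt "0 0 -8" --pt "0 0 -9" --pt "0 0 -9" --pt "0 0 -9" --turn '[0, 0, 0, 0, 0, 0, 0]' --grip '[1, 1, 1, 1, 1, 1, 1]'

```text
time_s: 30.0
position: [0.5597, 0.2947, 0.1086]
tcp_rot: [[-0.122, 0.993, 0.003], [0.993, 0.122, 0.001], [0.001, 0.003, -1.0]]
force: [0.3, -0.0, -1.1]
opening: 0.084
grasp_force: 30.0
```

```bash
python3 look.py w8
```

```text
[0.5597 0.2948 0.1087] [0.9926 0.1215 0.0036] 30.05 0.09520915150361156
```

View pics/w8.png

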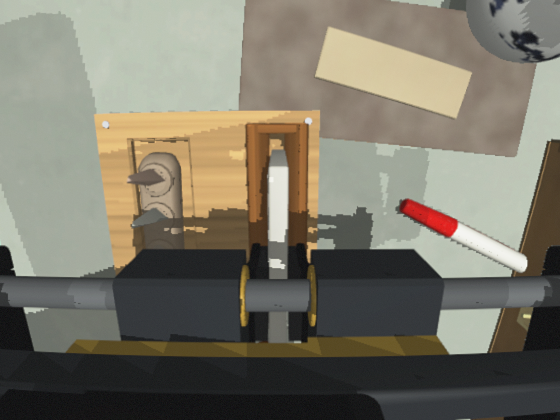

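The tile is centred over the slot at column 278, with the cone pack seated to its left. I'll lower it.

>>> jog_arm --pt "0 0 -1.5" --pt "0 0 -3" --pt "0 0 -4" --pt "0 0 -4.5" --pt "0 0 -4.5" --pt "0 0 -4.5" --turn '[0, 0, 0, 0, 0, 0]' --grip '[1, 1, 1, 1, 1, 1]'

```text
time_s: 30.8
position: [0.5587, 0.2942, 0.0633]
tcp_rot: [[-0.122, 0.993, 0.001], [0.993, 0.122, -0.0], [-0.0, 0.001, -1.0]]
force: [0.2, -1.1, 8.7]
opening: 0.09
grasp_force: 30.0
```

>>> jog_arm --pt "0 0 0" --pt "0 0 0" --pt "0 0 0" --pt "0 0 0" --pt "0 0 3" --pt "0 0 8" --pt "0 0 13.5" --pt "0 0 13.5" --turn '[0, 0, 0, 0, 0, 0, 0, 0]' --grip '[0.65, 0.65, 0.65, 0.65, 0.65, 0.65, 0.65, 0.65]'

```text
time_s: 31.8
position: [0.5617, 0.2955, 0.2023]
tcp_rot: [[-0.121, 0.993, 0.011], [0.993, 0.121, 0.004], [0.002, 0.011, -1.0]]
force: [1.0, -0.6, -1.0]
opening: 0.347
grasp_force: 0.0
```

>>> jog_arm --pt "1 -5 0" --pt "2 -10 0" --pt "3 -15 0" --pt "4 -20 0" --pt "5 -25 0" --pt "5 -30.4 0" --pt "5 -30.4 0" --pt "5 -30.4 0" --pt "5 -30.4 0" --pt "5 -30.4 0" --pt "5 -30.4 0" --pt "5 -30.4 0" --turn '[10, 20, 30, 40, 50, 60, 70, 80, 83, 83, 83, 83]' --grip '[0.55, 0.55, 0.55, 0.55, 0.55, 0.55, 0.55, 0.55, 0.55, 0.55, 0.55, 0.55]'

```text
time_s: 33.3
position: [0.6082, -0.0096, 0.1966]
tcp_rot: [[-1.0, 0.001, -0.001], [0.001, 1.0, 0.0], [0.001, 0.0, -1.0]]
force: [0.5, -0.3, -1.2]
opening: 0.449
grasp_force: 0.0
```

```bash
python3 look.py w9; python3 - <<'E'
from h import *;import pickle
c=pickle.load(open("w9.pkl","rb"));g=c["color"].mean(2)
e=[w2px(c,[x,y,.077]).round(1) for x,y in [(.577,-.011),(.642,-.011)]];print(e)
for r in range(int(e[0][1])-15,int(e[1][1])+8,8): print(r,g[r,255:305:2].astype(int))
E
```

```text
[ 0.6082 -0.0096  0.1967] [6.e-04 1.e+00 0.e+00] 33.35 0.4511338391899286
[array([276. , 166.1]), array([276.2, 242. ])]
151 [ 83  82  84  81  75  62  60  58  71  88  85  90  87  88  62  60  58  62
  74  78  81  72 108 121 121]
159 [ 88  80  84  78  76  66  57  59  76 105 109 108 100  96  65  64  61  75
  75  79  82  71 108 124 123]
167 [ 86  83  85  80  64  61  59  60  75 121 124 123 123 108  63  68  72  75
  77  84  82  70 115 129 130]
175 [ 86  78  84  62  66  60  58  58  74 122 123 124 124 102  65  74  71  75
  77  85  83  69 110 120 120]
183 [ 68  63  63  62  64  60  58  57  77 121 123 123 125 101  66  65  64  65
  77  84  82  66  96  95  95]
191 [ 65  61  63  64  65  61  59  56  85 121 122 121 124  95  66  64  61  62
  64  63  64  63  89  91  89]
199 [ 71  62  63  60  63  60  58  57  82 121 123 122 123  96  56  59  56  62
  62  65  63  68  89  91  89]
207 [ 74  61  63  62  63  60  60  56  84 123 123 123 125  87  56  60  61  63
  65  65  60  75  91  91  92]
215 [ 73  61  62  63  62  61  63  57  88 123 122 120 122  87  69  72  83  93
  67  70  60 158 186 184 184]
223 [ 79 107 119 116  86  61  60  57  97 123 123 121 120  81  69  75  83  92
 106 125 110 172 193 191 192]
231 [ 78 106 117 114 108 102 100  90  98 123 121 122 122  80  69  75  80  93
 107 124 108 167 187 187 187]
239 [ 83 103 117 115 108 101 100  93 185 231 232 234 237  94  70  75  83  92
 107 125 107 177 192 193 192]
247 [131 102 116 114 108 100 101  92  64  58  57  60  55  60  70  75  84  93
 119 123 101 166 173 173 173]
```

The pixel rows confirm the sample tile's top edge at columns 271–281, rows 165–241, which agrees with a centre at (0.609, -0.011).

>>> jog_arm --pt "0.1 -0.1 -5" --pt "0.1 -0.1 -10" --pt "0.1 -0.1 -14.4" --pt "0.1 -0.1 -14.4" --pt "0.1 -0.1 -14.4" --pt "0.1 -0.1 -14.4" --pt "0.1 -0.1 -14.4" --pt "0.1 -0.1 -14.4" --pt "0.1 -0.1 -14.4" --pt "0.1 -0.1 -14.4" --pt "0.1 -0.1 -14.4" --turn '[0, 0, 0, 0, 0, 0, 0, 0, 0, 0, 0]' --grip '[0.55, 0.55, 0.55, 0.55, 0.55, 1, 1, 1, 1, 1, 1]'

```text
time_s: 34.72
position: [0.6095, -0.0107, 0.0534]
tcp_rot: [[-1.0, 0.0, 0.0], [0.0, 1.0, -0.0], [-0.0, -0.0, -1.0]]
force: [-0.8, 0.8, 4.7]
opening: 0.089
grasp_force: 30.0
```

>>> jog_arm --pt "0 0 4" --pt "0 0 8" --pt "0 0 13" --pt "-1 -4 14" --pt "-2 -8 14" --pt "-3 -12 14" --pt "-4 -16 14" --pt "-5 -20 14" --pt "-6 -24 14" --pt "-7.5 -26.6 14" --pt "-7.5 -26.6 14" --pt "-7.5 -26.6 14" --turn '[0, 0, 0, -10, -20, -30, -40, -50, -60, -70, -80, -90]' --grip '[1, 1, 1, 1, 1, 1, 1, 1, 1, 1, 1, 1]'

```text
time_s: 36.22
position: [0.5336, -0.2771, 0.1921]
tcp_rot: [[0.008, 1.0, -0.001], [1.0, -0.008, 0.001], [0.001, -0.001, -1.0]]
force: [-0.4, -0.6, -1.6]
opening: 0.086
grasp_force: 30.0
```

>>> jog_arm --pt "0 0 0" --pt "0 0 0" --pt "0 0 -4" --pt "0 0 -8" --pt "0 0 -9" --pt "0 0 -9" --pt "0 0 -9" --turn '[0, 0, 0, 0, 0, 0, 0]' --grip '[1, 1, 1, 1, 1, 1, 1]'

```text
time_s: 37.1
position: [0.5355, -0.2775, 0.1045]
tcp_rot: [[-0.0, 1.0, 0.003], [1.0, 0.0, -0.002], [-0.002, 0.003, -1.0]]
force: [0.5, -1.6, -0.5]
opening: 0.088
grasp_force: 30.0
```

```bash
python3 look.py w10; python3 - <<'E'
from h import *;import pickle
c=pickle.load(open("w10.pkl","rb"));g=c["color"].mean(2)
ang=np.radians(-1);R=np.array([[np.cos(ang),-np.sin(ang)],[np.sin(ang),np.cos(ang)]])
P=lambda x,y,z:w2px(c,[*(R@[x,y]+[.4845,-.2755]),z]).round(1)
print("corners",P(-.08,.0725,.018),P(.08,.0725,.018),"slot end",P(.05,.0405,.046),"tile top end",P(.05,.0325,.125))
print("jar lid",P(-.033,.029,.078),"jar lid +y edge",P(-.033,.0535,.078))
r=int(P(.08,.0725,.018)[1])
for q in range(r-12,r+150,9): print(q,g[q,240:360:4].astype(int))
E
```

```text
[ 0.5354 -0.2775  0.1046] [ 1.0e+00 -1.0e-04  2.7e-03] 37.15 0.08973599462220701
corners [ 91.6 110.6] [321.4 112.5] slot end [276.9 163.9] tile top end [276.4 209.8]
jar lid [127.2 190.9] jar lid +y edge [123.2 146.5]
100 [167 169 169 167 166 167 167 167 171 196 195 193 195 196 196 196 196 197
 198 196 169 169 168 171 171 170 170 170 169 170]
109 [169 168 168 168 167 168 168 194 194 194 194 194 193 195 195 194 196 195
 196 196 171 170 167 167 167 168 169 169 169 169]
118 [175 174 176 176 194 198 199 198 200 200 199 199 199 200 200 200 200 200
 200 178 177 170 168 167 167 168 169 169 170 170]
127 [184 184 192 207 206 206 206 206 203 203 203 196 194 195 196 195 195 200
 228 176 170 169 169 169 170 170 170 170 168 170]
136 [178 191 192 192 192 193 192 193 193 194 191 193 194 193 195 183 171 173
 173 174 174 168 169 170 169 170 169 170 170 171]
145 [192 168 169 168 170 170 172 171 172 173 173 174 173 175 176 175 176 175
 175 176 176 170 168 167 168 168 170 170 170 169]
154 [170 159 147  61  75  87  99  97  65  64  65  63  93  77  66 116 115 136
 162 163 164 170 169 170 170 169 171 171 1
[... 704 characters left out ...]
 89 109 116  87
 164 160 168 169 169 169 167 168 170 167 168 169]
217 [ 88  90  66  98 109  92  63 108 230 231 230 231  90  51  57  59  62  71
  88 145  84  83  84  85  83  85  82  84  83  84]
226 [ 87  87  64  62  59  56  53  94 226 229 230 230  79  54  57  60  58  78
  85  83 160 161 160 162 160 161 108  83  85  83]
235 [ 83  84  64  61  61  58  49  86 227 228 229 230  69  56  57  60  60  79
  82  81  84  84  84  85  83  83  84  85 111 111]
244 [115 115  76  38  22  42  51  66 114 113 114 116  61  57  38  25  41  86
  93 175 168 167 168 167 191 198 112 112 113 113]
253 [ 36  33  75  19  24  32  34  62 112 114 115 115  41  29  29  22  18  85
  37  37  38  37  36  38  36  38  35  35  39  37]
```

Cheeks are centred at column 278 and the tile at 278, so they line up. The tile's end is about 2 mm short, so I'll shift y slightly and lower.

>>> jog_arm --pt "0 0.1 -1.5" --pt "0 0.1 -3" --pt "0 0.1 -4" --pt "0 0.1 -4.5" --pt "0 0.1 -4.5" --pt "0 0.1 -4.5" --turn '[-1, -1, -1, -1, -1, -1]' --grip '[1, 1, 1, 1, 1, 1]'

```text
time_s: 37.9
position: [0.5344, -0.2755, 0.0593]
tcp_rot: [[0.018, 1.0, 0.0], [1.0, -0.018, 0.0], [0.0, 0.0, -1.0]]
force: [-0.9, 2.0, 11.3]
opening: 0.09
grasp_force: 30.0
```

Seated at the expected height, so I'll release and retreat to where the cameras see everything.

>>> jog_arm --pt "0 0 0" --pt "0 0 0" --pt "0 0 0" --pt "0 0 0" --pt "0 0 3" --pt "0 0 8" --pt "0 0 14" --pt "0 2 20" --pt "0 2 24" --pt "0 2 24" --pt "0 2 24" --turn '[0, 0, 0, 0, 0, 0, 0, 0, 0, 0, 0]' --grip '[0.65, 0.65, 0.65, 0.65, 0.65, 0.65, 0.65, 0.65, 0.65, 0.65, 0.65]'

```text
time_s: 39.28
position: [0.5336, -0.2553, 0.297]
tcp_rot: [[0.018, 1.0, -0.002], [1.0, -0.018, 0.001], [0.001, -0.002, -1.0]]
force: [-0.1, -0.4, 0.4]
opening: 0.35
grasp_force: 0.0
```

>>> jog_arm --pt "0 5 0" --pt "0 10 0" --pt "0 15 0" --pt "0 20 0" --pt "-3 25 0" --pt "-7 28 2" --pt "-9 28 2" --pt "-9 28 2" --pt "-9 28 2" --turn '[0, 0, 0, 0, 0, 0, 0, 0, 0]' --grip '[0.65, 0.65, 0.65, 0.65, 0.65, 0.65, 0.65, 0.65, 0.65]'

```text
time_s: 40.4
position: [0.4449, 0.0239, 0.317]
tcp_rot: [[0.019, 1.0, -0.001], [1.0, -0.019, 0.0], [0.0, -0.001, -1.0]]
force: [-1.1, -0.2, -0.1]
opening: 0.345
grasp_force: 0.0
```

```bash
python3 - <<'E'
from rig import *
import cv2,numpy as np
t=capture("top")["color"];s=capture("scene")["color"]
a=cv2.resize(t[160:300,125:400],(800,400),interpolation=cv2.INTER_CUBIC)
l=cv2.resize(s[150:330,150:310],(178,200)); 
b=cv2.resize(s[150:330,160:430],(300,200),interpolation=cv2.INTER_CUBIC)
c=cv2.resize(s[225:325,300:390],(180,200),interpolation=cv2.INTER_CUBIC); d=cv2.resize(s[160:220,160:240],(267,200),interpolation=cv2.INTER_CUBIC)
r=np.hstack([b,c,d]); r=cv2.copyMakeBorder(r,0,0,0,800-r.shape[1],cv2.BORDER_CONSTANT)
cv2.imwrite("pics/end.png",np.vstack([a,r]))
E
```

```text
(no output)
```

View pics/end.png

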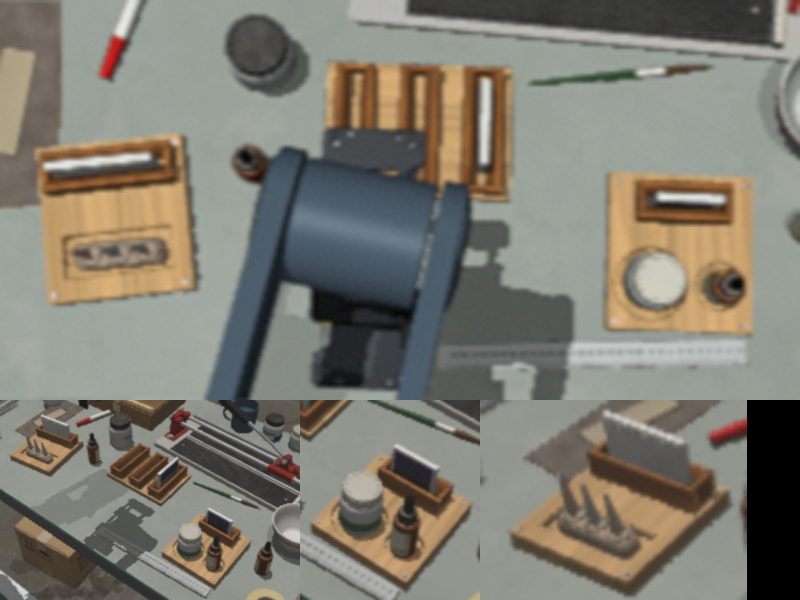

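The picture shows both tiles standing in their slots, the cones in the recess, the jar and bottle upright in theirs, and the spare tile and large jar untouched.

```bash
python3 -c "
from rig import *
print(hand_in())"
```

```text
the job is handed in; nothing more can be done
None
```

Both kits are made up and the job was handed in at about 40 s of the 128 s allowed; the last camera check showed every item seated and upright with the spare tile and large jar untouched, but `hand_in()` returned no verdict.

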